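# Put away the bowyer's clamp parts and rasp

## Robot

A 7-joint arm with a two-finger parallel gripper is mounted at the origin on the work surface. World frame = base frame: x ahead of the robot, y to its left, z up, the work surface at z = 0. Lengths are in m, angles in rad, forces in N, time in s.
With the tool pointing down it reaches from about 0.4 to 0.85 m from the base axis. Payload 4.5 kg.
Tool frame: the origin (TCP) lies midway between the tips of the shut fingers; the grasp point (between the pads) lies behind it (arm.grip_point_offset is the z of the grasp point in the tool frame, in m); z points along the fingers, y is the direction in which the jaws open and shut (so a half turn about z gives the same grasp; the last joint's range is limited). The gripper opens to 85 mm and grips with 20 to 120 N. Pads are 22 mm wide; open, the fingers measure 114 mm over their backs; the gripper's body (76 mm by 85 mm) begins 54 mm behind the grasp point. The pads swing forward as they close: fully open they stand 13 mm farther back than shut.
Start: joints at [-1.15, 0.689, -0.195, 1.565, 0.157, 0.902, -0.215], TCP at [0.236, 0.579, 0.231] pointing down, gripper open.
Joint ranges: [-3.01, 3.01], [-0.46, 2.08], [-1.47, 1.51], [0.13, 2.56], [-1, 4.14], [0.04, 2.09], [-2.66, 2.66]. Speed limits (rad/s): [2.57, 2.57, 3.14, 3.14, 3.14, 3.14, 3.14].

## Interface

Orientations are given as a unit quaternion [x, y, z, w].
In Python, from station import arm, imaging gives the robot as it stands. The module is installed in compiled form; this text tells all that it offers.
- The arm moves only by the tool move_arm, never from a script. Its argument "rows" is a list of rows, each an object with "slide": the shift along the tool's x, y, z in cm, a list of three; "spin": the turn about the tool's z in rad. A call has 1 to 20 rows; each row is the pose to reach, as a shift and turn from the pose commanded when the call began, along the tool's axes at that moment; what a row does not reach only later rows make up. A row lasts 1/8 s, in which the tool goes at most 62.5 mm and 10.7 degrees, less where a joint would pass 70% of its speed; a pose out of reach is approached as far as the arm can. A call with a gripper value outside its range is refused whole. "claw" is the closure, from 0 (fully open) to 1 (shut), set as the call begins (left out, the last holds). The fingers move at their own pace and stop on an object; "force" is the grip in N (left out, the last holds). Time passes only in rows, so rows that repeat a pose let the fingers close. It gives the time, the measured TCP pose, the force and the opening at its end, in the units of the state.
- arm.get_state(): the state, without advancing time (a new reading comes with each control period).
- imaging.capture(name): name is "scene" or "top" or "wrist"; returns the picture (480x640x3 uint8, red, green, blue); there is no depth.
- imaging.camera_info(name): a dict with "K" (3x3 intrinsics, pixels), "eye" and "rotation" of the camera in the world. Camera axes: x right, y down, z forward; pixel columns grow to the right and rows downward; lengths in m; the calibration is good to about 2 mm. A picture is of the moment at which its call begins: read the wrist's pose just before it. camera_info takes no time and is no camera call; for the wrist camera it gives the pose at the moment of the call.
- arm.sign_off(): hands the job in, once; it reports no verdict.
The state is a dict: "time_s": time; "qpos": joint angles; "qvel": joint speeds; "effort": joint torques, N m; "eef_pos": TCP position; "eef_rot": TCP orientation; "ft_force": force on the tool from outside, world axes, zero at the start; "moment": the same for the moment, N m; "gripper_width": finger opening in m.
Only numpy, scipy, OpenCV 4.12 (cv2) and the standard library are available. Lean on these libraries where they do the work, as an engineer would, in place of code of your own. Each camera call takes 0.05 s, during which the arm holds its last target. There are 200 camera calls.

## Task

Clear the bow-making bench by sorting the loose parts into their trays: the two cork-faced clamp blocks into the green tray, one in each bay, cork up; the two black clamp feet into the blue tray, one standing upright in each end well; and the yellow-handled rasp lying along the grey tray, either end first. Each must lie flat on its tray's floor; set them down rather than letting them drop, and leave the wax tin and the glue bottle where they are.

Things in the scene. Friction and masses are not known exactly. Their poses are not given: they have to be found in the camera images.
- block_a: A clamp block: dark wooden bar 66 (x) x 32 (y) x 30 mm (z) with a pale cork pad 54 x 22 x 4 mm on top (34 mm high in all); about 50 g, loose, cork up. Origin: centre of its underside; x along its length, z up. The two blocks are alike.
- block_b: The other clamp block: dark wooden bar 66 (x) x 32 (y) x 30 mm (z) with a pale cork pad 54 x 22 x 4 mm on top (34 mm high in all); about 50 g, loose, cork up. Origin: centre of its underside; x along its length, z up. The two blocks are alike.
- foot_a: A swivel foot of a screw clamp, standing: black disc 40 mm across and 10 mm high, on it a neck 24 mm across up to 36 mm, the top 4 mm a white cap; about 80 g, loose, round. Grip it by the neck. Origin: centre of the disc's underside, z up. The two feet are alike.
- foot_b: The other swivel foot of a screw clamp, standing: black disc 40 mm across and 10 mm high, on it a neck 24 mm across up to 36 mm, the top 4 mm a white cap; about 80 g, loose, round. Grip it by the neck. Origin: centre of the disc's underside, z up. The two feet are alike.
- rasp: small wood rasp lying on its handle, 160 mm long overall (x from -80 to +80 mm): square-section yellow plastic handle 78 x 26 x 30 mm (z 0 to 30) at x -80 to -2 mm, then a brass ferrule and a steel blade 20 mm wide, 5 mm thick, 13 to 18 mm above the underside; about 150 g, loose, centre of mass in the handle near x = -30 mm: grip it there, across y. Origin: middle of its length, at the underside; x from handle to blade tip, z up.
- green_tray: low open green tray, fixed to the bench, outside 70 (x) x 190 (y) x 12 mm (z), walls 4 mm, floor 4 mm thick (things in it rest 4 mm above the bench). Origin: centre of its underside; y along its length. One thin cross wall divides it into two bays, each 62 (x) x 89 mm (y) inside, centred at y = +47 and -47 mm.
- blue_tray: low open blue tray, fixed to the bench, outside 70 (x) x 190 (y) x 12 mm (z), walls 4 mm, floor 4 mm thick (things in it rest 4 mm above the bench). Origin: centre of its underside; y along its length. A solid white block as high as the rim fills its middle 58 mm and leaves a well at each end, each 62 (x) x 62 mm (y) inside, centred at y = +60 and -60 mm.
- grey_tray: low open grey tray, fixed to the bench, outside 70 (x) x 190 (y) x 12 mm (z), walls 4 mm, floor 4 mm thick (things in it rest 4 mm above the bench). Origin: centre of its underside; y along its length. Undivided, 62 (x) x 182 mm (y) inside: the rasp fits only lengthwise, along y.
- wax_tin: bystander: round aluminium tin with a copper-coloured lid, 62 mm across, 26 mm high, loose, among the parts; leave it. Origin: centre of its underside.
- glue_bottle: bystander: green bottle with white label and red cap, 54 mm across, 150 mm tall, loose, upright at the right of the trays; leave it. Origin: centre of its underside.

How it is judged:
At the end, for the whole second after the job is handed in: Blocks (cork up) flat in the green tray, one per bay; feet upright in the blue tray, one per end well; rasp flat and lengthwise (17 degrees) in the grey tray; all within 7 degrees of level, on the floor (underside below 9 mm), at rest; tin and bottle within 30 mm of their starts ((((x of block_a in the frame of green_tray between -0.025 and 0.025 m and y of block_a in the frame of green_tray between 0.012 and 0.08 m) and (x of block_b in the frame of green_tray between -0.025 and 0.025 m and y of block_b in the frame of green_tray between -0.08 and -0.012 m)) or ((x of block_a in the frame of green_tray between -0.025 and 0.025 m and y of block_a in the frame of green_tray between -0.08 and -0.012 m) and (x of block_b in the frame of green_tray between -0.025 and 0.025 m and y of block_b in the frame of green_tray between 0.012 and 0.08 m))) and (((x of foot_a in the frame of blue_tray between -0.02 and 0.02 m and y of foot_a in the frame of blue_tray between 0.042 and 0.08 m) and (x of foot_b in the frame of blue_tray between -0.02 and 0.02 m and y of foot_b in the frame of blue_tray between -0.08 and -0.042 m)) or ((x of foot_a in the frame of blue_tray between -0.02 and 0.02 m and y of foot_a in the frame of blue_tray between -0.08 and -0.042 m) and (x of foot_b in the frame of blue_tray between -0.02 and 0.02 m and y of foot_b in the frame of blue_tray between 0.042 and 0.08 m))) and x of rasp in the frame of grey_tray between -0.026 and 0.026 m and y of rasp in the frame of grey_tray between -0.022 and 0.022 m and angle between the x axis of rasp and the y axis of grey_tray, either way round below 0.3 rad and z of block_a in the frame of green_tray between 0 and 0.009 m and angle between each of block_a, block_b, foot_a, foot_b, rasp's own z axis and vertical below 0.12 rad and linear speed of each of block_a, block_b, foot_a, foot_b, rasp below 0.02 m/s and angular speed of each of block_a, block_b, foot_a, foot_b, rasp below 0.2 rad/s and z of block_b in the frame of green_tray between 0 and 0.009 m and z of foot_a in the frame of blue_tray between 0 and 0.009 m and z of foot_b in the frame of blue_tray between 0 and 0.009 m and z of rasp in the frame of grey_tray between 0 and 0.009 m and distance of each of wax_tin, glue_bottle from where it was at the start of the episode below 0.03 m); the robot touches nothing.
It fails at once if a part is let fall or thrown (moves faster than 0.9 m/s while the fingers do not hold it: a free fall of about 4 cm) ((linear speed of block_a above 0.9 m/s and contact force between the fingers and block_a below 0.05 N) or (linear speed of block_b above 0.9 m/s and contact force between the fingers and block_b below 0.05 N) or (linear speed of foot_a above 0.9 m/s and contact force between the fingers and foot_a below 0.05 N) or (linear speed of foot_b above 0.9 m/s and contact force between the fingers and foot_b below 0.05 N) or (linear speed of rasp above 0.9 m/s and contact force between the fingers and rasp below 0.05 N)).
It fails at once if the wax tin is pushed away by more than 30 mm or tipped over (distance of wax_tin from where it was at the start of the episode above 0.03 m or angle between wax_tin's own z axis and vertical above 0.5 rad).
It fails at once if the glue bottle is pushed away by more than 30 mm or tipped over (distance of glue_bottle from where it was at the start of the episode above 0.03 m or angle between glue_bottle's own z axis and vertical above 0.5 rad).
It also fails if it takes over 115 s, if anything falls off the work surface, if the arm or the gripper's body presses on something with over 40 N, if the wrist force passes 120 N, or if a joint passes its speed limit or range.

## Working session

There is one attempt and no reset: what is moved stays moved. The work goes in short steps, Python scripts to look and compute and a tool call to move; the robot and the scene stay as the last step left them, time stands still between calls to the robot, and variables do not carry over. Pictures are saved under pics/ and viewed, about 12 in all and at most 16, crops included, and the job is handed in when it is done.

Besides the shell and the picture viewer there is one more tool, called as name(argument=value, ...), one argument or row to a line, values as JSON. move_arm: Moves the arm, as the interface text tells. Its arguments: {"type":"object","properties":{"rows":{"type":"array"},"claw":{"type":"number"},"force":{"type":"number"}},"required":["rows"]}

```bash
mkdir -p pics
python3 - <<'E'
from station import arm, imaging
import cv2
s=arm.get_state(); print({k:s[k] for k in("time_s","eef_pos","eef_rot","ft_force","gripper_width")}, arm.grip_point_offset)
for n in("top","scene"):
    i=imaging.camera_info(n); print(n,i)
    cv2.imwrite(f"pics/{n}0.png",imaging.capture(n)[:,:,::-1])
E
```

```text
{'time_s': 0.0, 'eef_pos': array([0.23557186, 0.57819373, 0.23045082]), 'eef_rot': array([ 1.92167403e-01,  9.81361708e-01, -9.34966322e-04, -1.13119262e-04]), 'ft_force': array([ 0.14630572,  0.31987397, -0.86292622]), 'gripper_width': 0.08528630282740517} -0.0187
top {'K': array([[535.66160698,   0.        , 325.070654  ],
       [  0.        , 535.66160698, 227.78437929],
       [  0.        ,   0.        ,   1.        ]]), 'eye': array([ 0.2988461 , -0.09947842,  1.24883984]), 'rotation': array([ 0.71213643, -0.69468057,  0.06904606, -0.07425128])}
scene {'K': array([[451.52521819,   0.        , 321.45015763],
       [  0.        , 451.52521819, 243.18252024],
       [  0.        ,   0.        ,   1.        ]]), 'eye': array([0.8563487 , 0.43872494, 0.68762867]), 'rotation': array([ 0.23686741,  0.8978942 , -0.35573943, -0.10549545])}
```

View pics/top0.png

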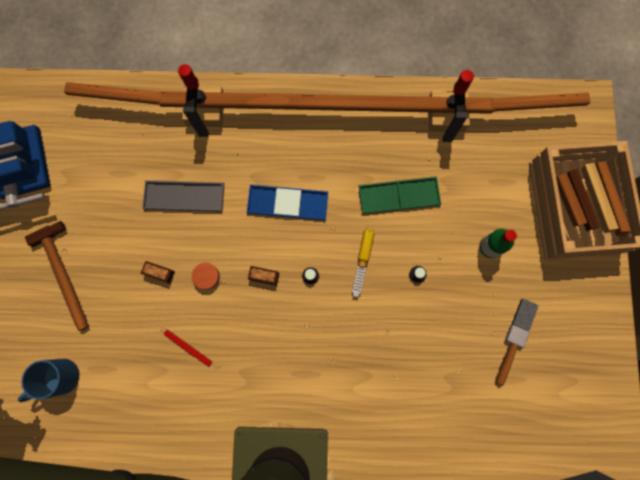

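View pics/scene0.png

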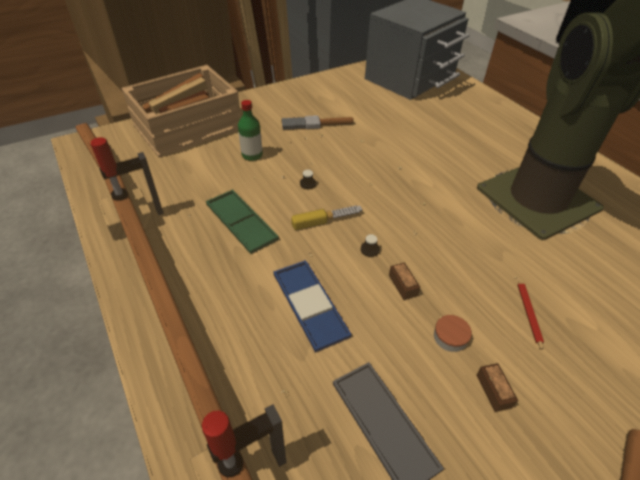

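Top view: grey tray ~(184,197), blue ~(288,203), green ~(400,196), blocks ~(158,273) and (264,276), tin (205,277), feet (311,275) and (418,274), rasp with its handle at (367,243) and tip at (357,296), bottle ~(495,243). Next I segment by colour.

```bash
cat > h.py <<'E'
import numpy as np, cv2
from scipy.spatial.transform import Rotation as R
def rot(i):
    r=np.asarray(i["rotation"]); return r if r.shape==(3,3) else R.from_quat(r).as_matrix()
def px2w(i,uv,z):
    d=np.c_[np.atleast_2d(uv),np.ones(len(np.atleast_2d(uv)))]@np.linalg.inv(i["K"]).T@rot(i).T
    e=np.asarray(i["eye"]); return e+d*((z-e[2])/d[:,2:3])
def w2px(i,p):
    c=(np.atleast_2d(p)-i["eye"])@rot(i); q=c@i["K"].T; return q[:,:2]/q[:,2:3]
def rect(i,mask,off,z):
    """metric min-area rectangle (mm) of the largest blob, at height z"""
    c=max(cv2.findContours(mask.astype(np.uint8),cv2.RETR_EXTERNAL,cv2.CHAIN_APPROX_NONE)[0],key=cv2.contourArea)
    w=px2w(i,c[:,0]+np.array(off),z)[:,:2]*1000
    (x,y),(a,b),t=cv2.minAreaRect(w.astype(np.float32))
    if a<b: a,b,t=b,a,t+90
    return np.round([x,y,a,b,(t+90)%180-90],1)
E
python3 - <<'E'
from h import *
from station import imaging
i=imaging.camera_info("top"); im=cv2.imread("pics/top0.png"); H=cv2.cvtColor(im,cv2.COLOR_BGR2HSV)
def go(n,u0,v0,u1,v1,z,f):
    h,s,v=[H[v0:v1,u0:u1,k].astype(int) for k in range(3)]; print(n,rect(i,f(h,s,v),(u0,v0),z))
go("grey",135,170,235,225,.012,lambda h,s,v:s<70)
go("blue",238,175,338,230,.012,lambda h,s,v:((h>95)&(h<135)&(s>80))|(s<60))
go("green",350,168,450,225,.012,lambda h,s,v:(h>40)&(h<95)&(s>60))
go("tin",188,258,224,296,.026,lambda h,s,v:(h<10)&(s>110))
go("footL",300,262,324,290,.036,lambda h,s,v:(s<90)&(v>140))
go("footR",408,262,432,290,.036,lambda h,s,v:(s<90)&(v>140))
go("handle",345,222,385,270,.03,lambda h,s,v:(h>20)&(s>190)&(v>90))
go("blade",345,258,380,304,.018,lambda h,s,v:(s<80)&(v>110))
cv2.imwrite("pics/crop1.png",cv2.resize(im[220:310,135:445],None,fx=2.58,fy=2.58,interpolation=cv2.INTER_CUBIC))
E
```

```text
grey [623.  254.1 185.8  67.9 -90. ]
blue [613.7   4.8 189.3  72.4  86. ]
green [ 637.8 -261.8  187.    69.4  -82. ]
tin [431.2 184.   57.7  55.1 -88.6]
footL [441.5 -54.6  20.5  20.5   1.4]
footR [ 450.  -305.4   22.8   20.5  -88.6]
handle [ 512.3 -182.9   74.8   23.2  -11.2]
blade [ 428.1 -166.5   69.4   18.6  -12.1]
```

View pics/crop1.png

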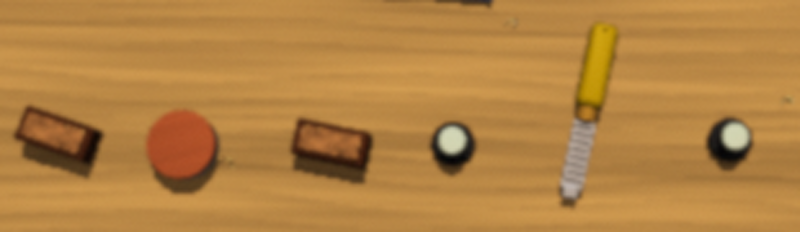

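```bash
cat >> h.py <<'E'
def plan(x,y,z,ang):
    """mm, tool-y angle deg -> slide cm (tool axes), spin rad (mod pi, nearest)"""
    from station import arm
    s=arm.get_state(); M=R.from_quat(s["eef_rot"]).as_matrix()
    d=M.T@(np.array([x,y,z])/1000-s["eef_pos"])*100
    a=np.degrees(np.arctan2(M[1,1],M[0,1])); t=(ang-a+90)%180-90
    print("slide",np.round(d,2),"spin",round(-np.radians(t),3),"| alt",round(-np.radians(t-np.sign(t)*180),3),"tooly now",round(a,1),"j7",round(s["qpos"][6],2),"t",s["time_s"])
E
python3 - <<'E'
from h import *
from station import imaging
i=imaging.camera_info("top"); im=cv2.imread("pics/top0.png"); H=cv2.cvtColor(im,cv2.COLOR_BGR2HSV)
for n,u0,v0,u1,v1 in(("L",140,260,175,290),("R",247,264,282,290)):
    h,s,v=[H[v0:v1,u0:u1,k].astype(int) for k in range(3)]
    for vt in(100,110): print(n,vt,rect(i,(v>vt)&(h<13),(u0,v0),.034))
    print(n,"bar",rect(i,(h<13)|(v<75),(u0,v0),.03))
E
python3 -c "
from h import *
plan(430,290,120,-20)"
```

```text
L 100 [420.9 278.2   0.    0.    0. ]
L 110 [440.3 325.6   0.    0.    0. ]
L bar [431.1 294.1  71.4  31.9  80.3]
R 100 [446.   38.9  25.6   2.2  80.1]
R 110 [427.1  28.    0.    0.    0. ]
R bar [432.8  51.2  66.7  34.1  79.6]
slide [-28.88 -19.34  11.09] spin 1.533 | alt -1.608 tooly now 67.8 j7 -0.22 t 0.1
```

move_arm(
  rows=[
    {"slide":[-28.9,-19.3,8.0],"spin":1.5},
    {"slide":[-28.9,-19.3,8.0],"spin":1.5},
    {"slide":[-28.9,-19.3,8.0],"spin":1.5},
    {"slide":[-28.9,-19.3,8.0],"spin":1.5},
    {"slide":[-28.9,-19.3,8.0],"spin":1.5},
    {"slide":[-28.9,-19.3,8.0],"spin":1.5},
    {"slide":[-28.9,-19.3,8.0],"spin":1.5},
    {"slide":[-28.9,-19.3,8.0],"spin":1.5},
    {"slide":[-28.9,-19.3,8.0],"spin":1.5},
    {"slide":[-28.9,-19.3,8.0],"spin":1.5},
    {"slide":[-28.9,-19.3,8.0],"spin":1.5},
  ],
  claw=0,
  force=40,
)

```text
time_s: 1.48
eef_pos: [0.4305, 0.2912, 0.1513]
eef_rot: [0.809, 0.588, 0.0, -0.0]
ft_force: [0.4, 0.1, 0.5]
gripper_width: 0.0854
```

```bash
cat > look.py <<'E'
import sys; from h import *
from station import imaging
i=imaging.camera_info("wrist"); im=imaging.capture("wrist")[:,:,::-1].copy()
n=sys.argv[1]; cv2.imwrite(f"pics/{n}.png",im); np.savez(f"pics/{n}.npz",K=i["K"],eye=i["eye"],rotation=i["rotation"])
E
python3 look.py w1; python3 -c "
from h import *
plan(431,292,150,-18)"
```

```text
slide [0.09 0.02 0.13] spin -0.0 | alt 3.141 tooly now -18.0 j7 -0.78 t 1.525
```

View pics/w1.png

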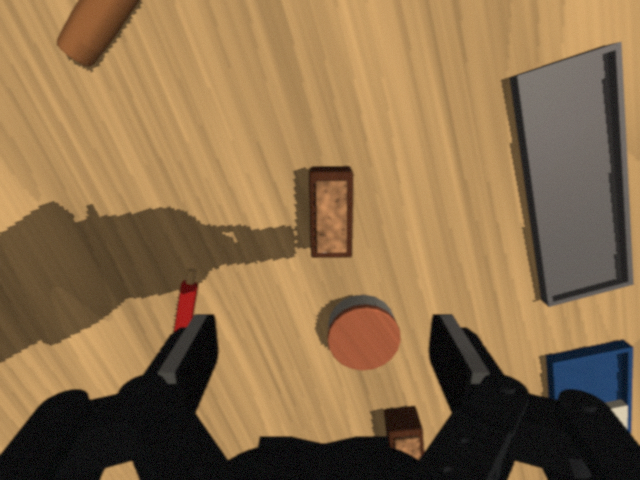

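Wrist view: block cork spans about (315,178)-(348,249), square with the tool; tin at (364,337); grey tray at the right.

Run:
```python
from h import *
i=dict(np.load("pics/w1.npz")); H=cv2.cvtColor(cv2.imread("pics/w1.png"),cv2.COLOR_BGR2HSV)
h,s,v=[H[...,k].astype(int) for k in range(3)]
m=np.zeros(h.shape,bool); m[160:265,305:360]=1
for t in(85,100,115): print("cork",rect(i,m&(v>t)&(h<15),(0,0),.034))
m[:]=0; m[140:265,290:360]=1
print("corners",np.round(px2w(i,[[315,178],[348,178],[348,249],[315,249]],.034)*1000)[:,:2].tolist())
print("bar",np.round(px2w(i,[[309,167],[352,167],[353,256],[311,257]],.03)*1000)[:,:2].tolist())
print("tin",np.round(px2w(i,[[364,337]],.026)*1000))
print("grey",np.round(px2w(i,[[512,78],[620,44],[632,283],[545,303]],.012)*1000)[:,:2].tolist())
```

```text
cork [441.2 300.1  61.7  25.4  73.9]
cork [439.8 299.8  54.7  22.5  73.1]
cork [439.5 299.7  53.7  21.5  73.1]
corners [[438.0, 331.0], [460.0, 324.0], [444.0, 273.0], [421.0, 281.0]]
bar [[436.0, 339.0], [464.0, 329.0], [446.0, 265.0], [415.0, 274.0]]
tin [[434. 191.  26.]]
grey [[588.0, 351.0], [661.0, 349.0], [659.0, 163.0], [588.0, 166.0]]
```

```bash
python3 -c "
from h import *
i=dict(K=0)
from station import imaging
t=imaging.camera_info('top'); print(px2w(t,[[158.3,271.9],[263.3,274.3]],.034)*1000)
plan(439,298,10,-17)"
```

```text
[[436.85538304 290.29683259  34.        ]
 [437.29772028  50.52964182  34.        ]]
slide [ 0.91  0.6  14.13] spin -0.018 | alt 3.124 tooly now -18.0 j7 -0.78 t 1.525
```

move_arm(
  rows=[
    {"slide":[0.7,0.5,4],"spin":-0.018},
    {"slide":[0.7,0.5,8],"spin":-0.018},
    {"slide":[0.7,0.5,11],"spin":-0.018},
    {"slide":[0.7,0.5,13],"spin":-0.018},
    {"slide":[0.7,0.5,14.1],"spin":-0.018},
    {"slide":[0.7,0.5,14.1],"spin":-0.018},
  ],
)

```text
time_s: 2.28
eef_pos: [0.4374, 0.2961, 0.01]
eef_rot: [0.804, 0.594, -0.0, -0.0]
ft_force: [0.2, -0.8, -0.6]
gripper_width: 0.0852
```

move_arm(
  rows=[
    {"slide":[0,0,0],"spin":0},
    {"slide":[0,0,0],"spin":0},
    {"slide":[0,0,0],"spin":0},
    {"slide":[0,0,0],"spin":0},
    {"slide":[0,0,0],"spin":0},
    {"slide":[0,0,0],"spin":0},
  ],
  claw=1,
  force=40,
)

```text
time_s: 3.02
eef_pos: [0.4378, 0.2965, 0.011]
eef_rot: [0.804, 0.594, 0.001, -0.0]
ft_force: [-0.3, -0.7, 5.6]
gripper_width: 0.0316
```

```bash
python3 -c "
from h import *
from station import arm
print(arm.get_state()['gripper_width'])
plan(631,-215,90,8)"
```

```text
0.03156887085577771
slide [-43.21  33.48  -7.92] spin -0.438 | alt 2.704 tooly now -17.1 j7 -0.74 t 3.025
```

move_arm(
  rows=[
    {"slide":[0,0,-3],"spin":0},
    {"slide":[0,0,-7],"spin":0},
    {"slide":[-4,3,-8],"spin":0},
    {"slide":[-9,6.5,-8],"spin":-0.1},
    {"slide":[-14,10.1,-8],"spin":-0.2},
    {"slide":[-19,13.8,-8],"spin":-0.3},
    {"slide":[-24,17.4,-8],"spin":-0.4},
    {"slide":[-29,21,-8],"spin":-0.438},
    {"slide":[-34,24.6,-8],"spin":-0.438},
    {"slide":[-39,28.3,-8],"spin":-0.438},
    {"slide":[-44,31.9,-8],"spin":-0.438},
    {"slide":[-48.5,35.1,-8],"spin":-0.438},
    {"slide":[-51,37,-8],"spin":-0.438},
    {"slide":[-51.7,37.5,-8],"spin":-0.438},
    {"slide":[-51.7,37.5,-8],"spin":-0.438},
    {"slide":[-51.7,37.5,-8],"spin":-0.438},
  ],
)

```text
time_s: 5.03
eef_pos: [0.6442, -0.3051, 0.0901]
eef_rot: [0.655, 0.756, 0.001, -0.001]
ft_force: [0.2, 1.7, 0.1]
gripper_width: 0.0313
```

```bash
python3 look.py w2; python3 -c "
from h import *
from station import arm
print(arm.get_state()['gripper_width'])
plan(644,-308,16,8)"
```

```text
0.031080640970582586
slide [-0.27 -0.06  7.43] spin 0.003 | alt -3.138 tooly now 8.2 j7 0.37 t 5.075
```

View pics/w2.png

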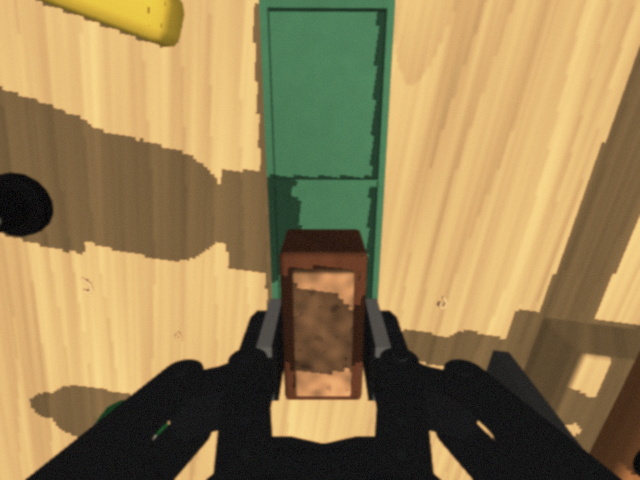

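Block held level and aligned with the tray: divider at (325,178), tray far end at (326,3), rim sides at u≈268/380.

Run:
```python
from h import *
i=dict(np.load("pics/w2.npz"))
print("divider L,R; far end corners; sides",np.round(px2w(i,[[266,178],[383,178],[259,2],[393,4],[269,240],[379,240]],.012)*1000)[:,:2].tolist())
print("cork c",np.round(px2w(i,[[292,269],[360,269],[358,398],[288,398]],.09-.011+.034).mean(0)*1000))
```

```text
divider L,R; far end corners; sides [[604.0, -264.0], [673.0, -254.0], [592.0, -174.0], [661.0, -166.0], [610.0, -302.0], [678.0, -293.0]]
cork c [ 644. -301.  113.]
```

move_arm(
  rows=[
    {"slide":[-0.5,0,2],"spin":0},
    {"slide":[-0.5,0,4.5],"spin":0},
    {"slide":[-0.5,0,6.2],"spin":0},
    {"slide":[-0.5,0,7.1],"spin":0},
    {"slide":[-0.5,0,7.5],"spin":0},
    {"slide":[-0.5,0,7.5],"spin":0},
  ],
)

```text
time_s: 5.82
eef_pos: [0.6455, -0.3131, 0.0158]
eef_rot: [0.656, 0.755, 0.0, 0.001]
ft_force: [0.2, -0.5, -0.3]
gripper_width: 0.0312
```

move_arm(
  rows=[
    {"slide":[0,0,0],"spin":0},
    {"slide":[0,0,0],"spin":0},
    {"slide":[0,0,0],"spin":0},
    {"slide":[0,0,-3],"spin":0},
    {"slide":[0,0,-8],"spin":0},
    {"slide":[0,0,-13],"spin":0},
    {"slide":[0,0,-13],"spin":0},
  ],
  claw=0,
)

```text
time_s: 6.7
eef_pos: [0.6483, -0.3145, 0.1508]
eef_rot: [0.656, 0.755, 0.002, 0.005]
ft_force: [1.0, 0.8, 0.2]
gripper_width: 0.0852
```

```bash
python3 look.py w3; python3 -c "
from h import *
from station import arm
print(arm.get_state()['gripper_width'])
plan(437,51,150,-11)"
```

```text
0.08549487341915628
slide [ 39.03 -15.64  -0.38] spin 0.332 | alt -2.81 tooly now 8.0 j7 0.39 t 6.75
```

View pics/w3.png

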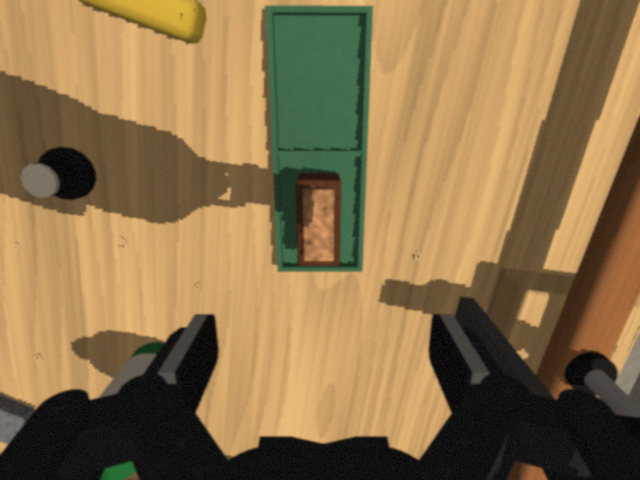

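Block 1 sits in the near bay, close to its end wall (cork at ~(319,225), wall at v≈268). I check the clearance numerically.

Run:
```python
from h import *
i=dict(np.load("pics/w3.npz")); H=cv2.cvtColor(cv2.imread("pics/w3.png"),cv2.COLOR_BGR2HSV)
h,s,v=[H[...,k].astype(int) for k in range(3)]
m=np.zeros(h.shape,bool); m[165:270,290:347]=1
print("cork",rect(i,m&(v>110)&(h<15),(0,0),.038), "corners",np.round(px2w(i,[[300,188],[337,188],[336,261],[302,261]],.038)*1000)[:,:2].tolist())
m[:]=0;m[0:280,250:385]=1
print("tray",rect(i,m&(h>45)&(h<95)&(s>60),(0,0),.012))
```

```text
cork [ 645.5 -309.4   53.8   22.8  -82.2] corners [[629.0, -284.0], [654.0, -280.0], [662.0, -334.0], [637.0, -338.0]]
tray [ 639.3 -261.5  188.2   69.   -82.3]
```

move_arm(
  rows=[
    {"slide":[39,-15.6,0],"spin":0.332},
    {"slide":[39,-15.6,0],"spin":0.332},
    {"slide":[39,-15.6,0],"spin":0.332},
    {"slide":[39,-15.6,0],"spin":0.332},
    {"slide":[39,-15.6,0],"spin":0.332},
    {"slide":[39,-15.6,0],"spin":0.332},
    {"slide":[39,-15.6,0],"spin":0.332},
    {"slide":[39,-15.6,0],"spin":0.332},
    {"slide":[39,-15.6,0],"spin":0.332},
    {"slide":[39,-15.6,0],"spin":0.332},
    {"slide":[39,-15.6,0],"spin":0.332},
  ],
)

```text
time_s: 8.12
eef_pos: [0.4364, 0.0502, 0.1451]
eef_rot: [0.772, 0.635, -0.0, 0.0]
ft_force: [0.4, -0.1, 0.5]
gripper_width: 0.0851
```

```bash
python3 look.py w4
python3 - <<'E'
from h import *
i=dict(np.load("pics/w4.npz")); H=cv2.cvtColor(cv2.imread("pics/w4.png"),cv2.COLOR_BGR2HSV)
h,s,v=[H[...,k].astype(int) for k in range(3)]
m=np.zeros(h.shape,bool); m[160:270,285:370]=1
for t in (100,115): 
  c=rect(i,m&(v>t)&(h<13),(0,0),.034); print("cork",c)
plan(c[0],c[1],10,c[4]-90)
E
```

```text
cork [446.8  48.1   1.5   0.7  79.5]
cork [446.9  47.9   1.    0.5 -57.4]
slide [-0.04  1.08 13.52] spin -0.763 | alt 2.379 tooly now -11.1 j7 -0.43 t 8.175
```

Run:
```python
from h import *
i=dict(np.load("pics/w4.npz")); im=cv2.imread("pics/w4.png"); H=cv2.cvtColor(im,cv2.COLOR_BGR2HSV)
h,s,v=[H[...,k].astype(int) for k in range(3)]
m=np.zeros(h.shape,bool); m[160:270,285:370]=1
for t in (60,75,90,100): 
  c=rect(i,m&(v>t)&(h<15),(0,0),.034); print("cork",c)
cv2.imwrite("pics/w4c.png",im[100:320,180:480])
```

```text
cork [437.2  56.4  64.4  31.   79.8]
cork [438.2  55.7  63.   29.4  79.2]
cork [437.2  53.2  57.5  22.8  79.6]
cork [437.7  54.2  54.9  22.5  80.3]
```

View pics/w4c.png

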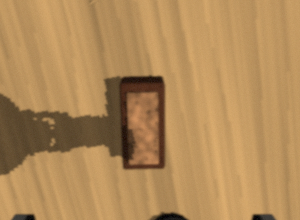

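Block 2's cork spans about (307,195)-(340,264) in the full image: centre (438,54) mm, size 54.9×22.5, which fits.

move_arm(
  rows=[
    {"slide":[0.4,0.1,4],"spin":-0.02},
    {"slide":[0.4,0.1,8],"spin":-0.02},
    {"slide":[0.4,0.1,11],"spin":-0.02},
    {"slide":[0.4,0.1,12.7],"spin":-0.02},
    {"slide":[0.4,0.1,13.5],"spin":-0.02},
    {"slide":[0.4,0.1,13.5],"spin":-0.02},
    {"slide":[0.4,0.1,13.5],"spin":-0.02},
  ],
)

```text
time_s: 9.05
eef_pos: [0.4373, 0.053, 0.0151]
eef_rot: [0.765, 0.644, -0.01, -0.003]
ft_force: [-0.2, 0.9, 0.7]
gripper_width: 0.0856
```

move_arm(
  rows=[
    {"slide":[0,0,0],"spin":0},
    {"slide":[0,0,0],"spin":0},
    {"slide":[0,0,0],"spin":0},
    {"slide":[0,0,0],"spin":0},
    {"slide":[0,0,0],"spin":0},
    {"slide":[0,0,0],"spin":0},
  ],
  claw=1,
)

```text
time_s: 9.8
eef_pos: [0.4371, 0.0534, 0.0157]
eef_rot: [0.765, 0.644, -0.01, -0.003]
ft_force: [-0.6, -0.6, 4.7]
gripper_width: 0.0306
```

```bash
python3 -c "
from h import *
plan(632,-214,90,8)"
```

```text
slide [-23.1   23.64  -7.62] spin -0.311 | alt 2.83 tooly now -9.8 j7 -1.56 t 9.8
```

move_arm(
  rows=[
    {"slide":[0,0,-2],"spin":0},
    {"slide":[0,0,-4.5],"spin":0},
    {"slide":[0,0,-7.4],"spin":0},
    {"slide":[-3,3.1,-7.6],"spin":-0.1},
    {"slide":[-6,6.1,-7.6],"spin":-0.2},
    {"slide":[-9,9.2,-7.6],"spin":-0.311},
    {"slide":[-12,12.3,-7.6],"spin":-0.311},
    {"slide":[-15,15.4,-7.6],"spin":-0.311},
    {"slide":[-18,18.4,-7.6],"spin":-0.311},
    {"slide":[-21,21.5,-7.6],"spin":-0.311},
    {"slide":[-23.1,23.6,-7.6],"spin":-0.311},
    {"slide":[-23.1,23.6,-7.6],"spin":-0.311},
    {"slide":[-23.1,23.6,-7.6],"spin":-0.311},
    {"slide":[-23.1,23.6,-7.6],"spin":-0.311},
    {"slide":[-23.1,23.6,-7.6],"spin":-0.311},
  ],
)

```text
time_s: 11.68
eef_pos: [0.6312, -0.2129, 0.0895]
eef_rot: [0.655, 0.755, -0.009, -0.005]
ft_force: [0.1, -0.1, -1.0]
gripper_width: 0.0307
```

```bash
python3 look.py w5; python3 -c "
from h import *
from station import arm
s=arm.get_state(); print(s['gripper_width'],s['eef_rot'],s['qpos'])
plan(632,-214,20,8)"
```

```text
0.030344317979019837 [ 0.6555471   0.75507957 -0.00916878 -0.00536438] [ 0.60693509  1.01714748 -0.73110504  1.49995201  0.78310401  0.95547913
 -0.22745807]
slide [-0.06  0.2   6.95] spin 0.001 | alt -3.14 tooly now 8.1 j7 -0.23 t 11.725
```

View pics/w5.png

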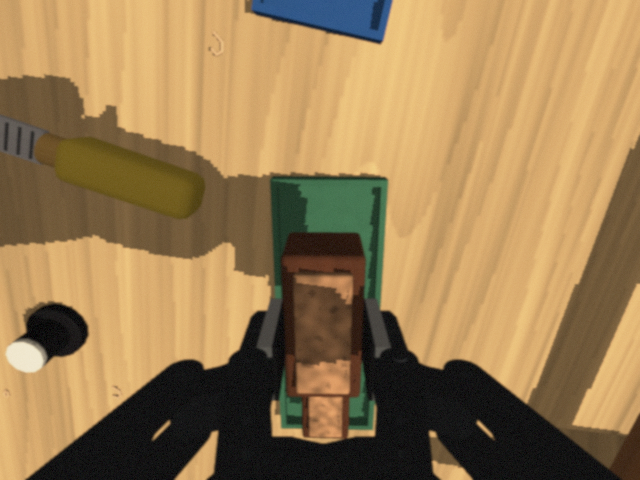

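Block 2 is held level over the empty bay, with block 1 visible below it at (326,417).

move_arm(
  rows=[
    {"slide":[-0.5,0.1,2],"spin":0},
    {"slide":[-0.5,0.1,4],"spin":0},
    {"slide":[-0.5,0.1,5.6],"spin":0},
    {"slide":[-0.5,0.1,6.5],"spin":0},
    {"slide":[-0.5,0.1,6.9],"spin":0},
    {"slide":[-0.5,0.1,6.9],"spin":0},
    {"slide":[-0.5,0.1,7.0],"spin":0},
    {"slide":[-0.5,0.1,7.0],"spin":0},
  ],
)

```text
time_s: 12.72
eef_pos: [0.6324, -0.2191, 0.0199]
eef_rot: [0.656, 0.755, -0.009, -0.005]
ft_force: [-0.4, 1.4, 0.7]
gripper_width: 0.0312
```

move_arm(
  rows=[
    {"slide":[0,0,0],"spin":0},
    {"slide":[0,0,0],"spin":0},
    {"slide":[0,0,0],"spin":0},
    {"slide":[0,0,-3],"spin":0},
    {"slide":[0,0,-8],"spin":0},
    {"slide":[0,0,-13],"spin":0},
    {"slide":[0,0,-13],"spin":0},
    {"slide":[0,0,-13],"spin":0},
  ],
  claw=0,
)

```text
time_s: 13.72
eef_pos: [0.6338, -0.2186, 0.1488]
eef_rot: [0.656, 0.755, -0.01, -0.005]
ft_force: [0.3, 0.3, 0.4]
gripper_width: 0.0855
```

```bash
python3 look.py w6
python3 - <<'E'
from h import *
i=dict(np.load("pics/w6.npz")); H=cv2.cvtColor(cv2.imread("pics/w6.png"),cv2.COLOR_BGR2HSV)
h,s,v=[H[...,k].astype(int) for k in range(3)]
m=np.zeros(h.shape,bool); m[160:275,285:350]=1
for t in (60,85,100):print("cork",rect(i,m&(v>t)&(h<15),(0,0),.038))
y=np.zeros(h.shape,bool); y[:,:300]=1
print("handle",rect(i,y&(h>20)&(h<35)&(s>190),(0,0),.03))
plan(501.5,-181,100,79)
E
```

```text
cork [ 632.1 -216.1   62.8   30.   -81.8]
cork [ 633.7 -216.5   61.4   26.7  -82.3]
cork [ 632.7 -218.2   54.9   22.8  -82.5]
handle [ 508.8 -171.6   27.4   13.    -8.3]
slide [  5.58 -12.41   5.07] spin -1.239 | alt 1.902 tooly now 8.0 j7 -0.17 t 13.775
```

Block 2 is down in its bay, close to centre. The rasp is next.

move_arm(
  rows=[
    {"slide":[5.6,-12.4,0],"spin":-1.239},
    {"slide":[5.6,-12.4,0],"spin":-1.239},
    {"slide":[5.6,-12.4,0],"spin":-1.239},
    {"slide":[5.6,-12.4,0],"spin":-1.239},
    {"slide":[5.6,-12.4,0],"spin":-1.239},
    {"slide":[5.6,-12.4,0],"spin":-1.239},
    {"slide":[5.6,-12.4,0],"spin":-1.239},
    {"slide":[5.6,-12.4,0],"spin":-1.239},
    {"slide":[5.6,-12.4,0],"spin":-1.239},
    {"slide":[5.6,-12.4,0],"spin":-1.239},
    {"slide":[5.6,-12.4,0],"spin":-1.239},
  ],
)

```text
time_s: 15.15
eef_pos: [0.5038, -0.1801, 0.1517]
eef_rot: [0.096, 0.995, -0.005, -0.01]
ft_force: [-0.2, -0.2, 0.5]
gripper_width: 0.0855
```

```bash
python3 look.py w7
python3 - <<'E'
from h import *
i=dict(np.load("pics/w7.npz")); H=cv2.cvtColor(cv2.imread("pics/w7.png"),cv2.COLOR_BGR2HSV)
h,s,v=[H[...,k].astype(int) for k in range(3)]
y=(h>20)&(h<35)&(s>150)
for t in(40,80): print("handle",rect(i,y&(v>t),(0,0),.03))
plan(501.5,-181,10,79)
E
```

```text
handle [ 510.3 -182.1   76.6   24.4  -11.3]
handle [ 510.3 -182.1   76.6   24.4  -11.3]
slide [-0.05  0.03 14.17] spin -0.0 | alt 3.141 tooly now 79.0 j7 0.7 t 15.2
```

View pics/w7.png

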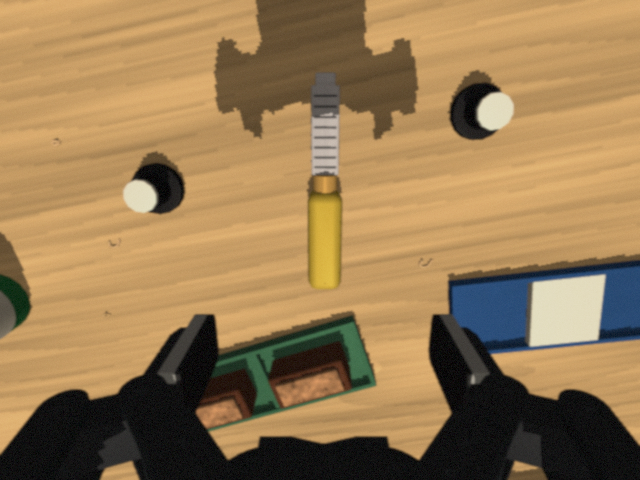

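Rasp handle spans about (325,190)-(325,290), square with the tool, blade away from the gripper. Both feet are visible, and both blocks are in the green tray.

move_arm(
  rows=[
    {"slide":[0.3,0,4],"spin":0},
    {"slide":[0.3,0,8],"spin":0},
    {"slide":[0.3,0,11],"spin":0},
    {"slide":[0.3,0,13.3],"spin":0},
    {"slide":[0.3,0,14.2],"spin":0},
    {"slide":[0.3,0,14.2],"spin":0},
    {"slide":[0.3,0,14.2],"spin":0},
  ],
)

```text
time_s: 16.08
eef_pos: [0.4988, -0.1805, 0.0107]
eef_rot: [0.096, 0.995, -0.004, -0.009]
ft_force: [-0.4, 0.2, 0.8]
gripper_width: 0.0857
```

move_arm(
  rows=[
    {"slide":[0,0,0],"spin":0},
    {"slide":[0,0,0],"spin":0},
    {"slide":[0,0,0],"spin":0},
    {"slide":[0,0,0],"spin":0},
    {"slide":[0,0,0],"spin":0},
    {"slide":[0,0,0],"spin":0},
    {"slide":[0,0,0],"spin":0},
  ],
  claw=1,
  force=60,
)

```text
time_s: 16.95
eef_pos: [0.4983, -0.1804, 0.0102]
eef_rot: [0.096, 0.995, -0.004, -0.009]
ft_force: [0.3, -0.2, 6.3]
gripper_width: 0.0246
```

```bash
python3 -c "
from h import *
plan(624,286,110,0.5)"
```

```text
slide [ -3.26  48.07 -10.55] spin 1.37 | alt -1.771 tooly now 79.0 j7 0.48 t 16.95
```

move_arm(
  rows=[
    {"slide":[0,0,-2],"spin":0},
    {"slide":[0,0,-5],"spin":0},
    {"slide":[0,1,-9],"spin":0},
    {"slide":[-0.4,4,-10.5],"spin":0.13},
    {"slide":[-0.8,8,-10.5],"spin":0.26},
    {"slide":[-1.2,12,-10.5],"spin":0.4},
    {"slide":[-1.6,16,-10.5],"spin":0.53},
    {"slide":[-2.1,20,-10.5],"spin":0.66},
    {"slide":[-2.5,24,-10.5],"spin":0.8},
    {"slide":[-2.9,28,-10.5],"spin":0.93},
    {"slide":[-3.3,32,-10.5],"spin":1.06},
    {"slide":[-3.7,36,-10.5],"spin":1.2},
    {"slide":[-4.1,39.5,-10.5],"spin":1.33},
    {"slide":[-4.4,42.3,-10.5],"spin":1.38},
    {"slide":[-4.4,42.3,-10.5],"spin":1.38},
    {"slide":[-4.4,42.3,-10.5],"spin":1.38},
    {"slide":[-4.4,42.3,-10.5],"spin":1.38},
  ],
)

```text
time_s: 19.08
eef_pos: [0.624, 0.225, 0.109]
eef_rot: [0.708, 0.706, -0.01, -0.004]
ft_force: [0.5, -0.8, -1.1]
gripper_width: 0.0246
```

```bash
python3 look.py w8; python3 -c "
from h import *
from station import arm
s=arm.get_state(); print(s['gripper_width'],s['eef_rot'])
plan(624,227,15,0)"
```

```text
0.024943623727128324 [ 0.70804507  0.70608189 -0.01010863 -0.00428481]
slide [0.26 0.18 9.41] spin -0.003 | alt 3.139 tooly now -0.2 j7 -0.98 t 19.125
```

View pics/w8.png

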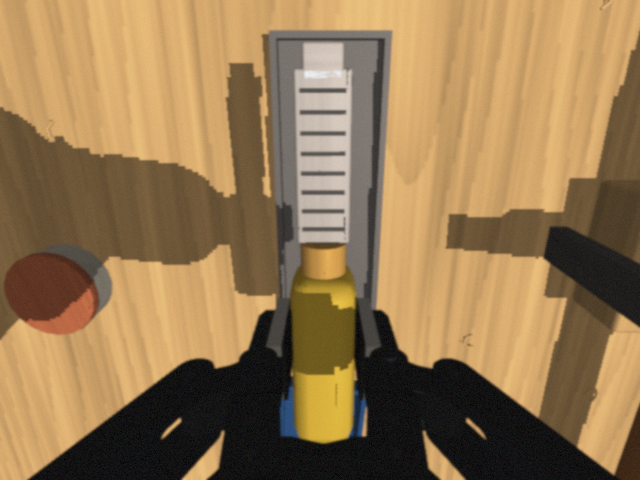

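Rasp held level along the grey tray: blade tip (323,43), tray far end at v≈32 with corners (271,32) and (391,32). I check the fit.

Run:
```python
from h import *
i=dict(np.load("pics/w8.npz"))
print("tray far",np.round(px2w(i,[[271,32],[391,32],[275,250],[380,250]],.012)*1000)[:,:2].tolist())
print("tip, heel",np.round(px2w(i,[[323,43]],.117)*1000),np.round(px2w(i,[[324,438]],.129)*1000))
```

```text
tray far [[593.0, 350.0], [661.0, 350.0], [589.0, 218.0], [661.0, 218.0]]
tip, heel [[625. 330. 117.]] [[625. 178. 129.]]
```

move_arm(
  rows=[
    {"slide":[0.3,0.1,3],"spin":0},
    {"slide":[0.3,0.1,5.5],"spin":0},
    {"slide":[0.3,0.1,7.5],"spin":0},
    {"slide":[0.3,0.1,8.7],"spin":0},
    {"slide":[0.3,0.1,9.2],"spin":0},
    {"slide":[0.3,0.1,9.4],"spin":0},
    {"slide":[0.3,0.1,9.5],"spin":0},
    {"slide":[0.3,0.1,9.5],"spin":0},
  ],
)

```text
time_s: 20.12
eef_pos: [0.6234, 0.2296, 0.0149]
eef_rot: [0.708, 0.707, -0.009, -0.004]
ft_force: [-0.2, -1.0, -0.7]
gripper_width: 0.0244
```

move_arm(
  rows=[
    {"slide":[0,0,0],"spin":0},
    {"slide":[0,0,0],"spin":0},
    {"slide":[0,0,0],"spin":0},
    {"slide":[0,0,-3],"spin":0},
    {"slide":[0,0,-8],"spin":0},
    {"slide":[0,0,-13],"spin":0},
    {"slide":[0,0,-13],"spin":0},
    {"slide":[0,0,-13],"spin":0},
  ],
  claw=0,
  force=40,
)

```text
time_s: 21.12
eef_pos: [0.6254, 0.2297, 0.144]
eef_rot: [0.708, 0.707, -0.01, -0.004]
ft_force: [0.1, -0.4, -0.0]
gripper_width: 0.0857
```

Run:
```python
from h import *
i=dict(np.load("pics/w7.npz")); H=cv2.cvtColor(cv2.imread("pics/w7.png"),cv2.COLOR_BGR2HSV)
m=(H[...,1]<90)&(H[...,2]>140); m[:,:440]=0; m[140:]=0
print("footL",rect(i,m,(0,0),.036))
m=(H[...,1]<90)&(H[...,2]>140); m[:,190:]=0; m[:,:110]=0;m[:160]=0
print("footR",rect(i,m,(0,0),.036))
plan(442,-53,150,4)
```

```text
footL [441.2 -54.8  23.3  23.2  -2.1]
footR [ 450.3 -303.5   23.3   23.2  -20.6]
slide [-2.830e+01 -1.831e+01 -1.000e-02] spin -0.071 | alt 3.07 tooly now -0.1 j7 -0.96 t 21.125
```

move_arm(
  rows=[
    {"slide":[-5,-3.2,0],"spin":0},
    {"slide":[-10,-6.5,0],"spin":0},
    {"slide":[-15,-9.7,0],"spin":0},
    {"slide":[-20,-12.9,0],"spin":0},
    {"slide":[-25,-16.1,0],"spin":0},
    {"slide":[-28.5,-18.4,0],"spin":0},
    {"slide":[-28.5,-18.4,0],"spin":0},
    {"slide":[-28.5,-18.4,2],"spin":0},
    {"slide":[-28.5,-18.4,4],"spin":0},
    {"slide":[-28.5,-18.4,6],"spin":0},
    {"slide":[-28.5,-18.4,6],"spin":0},
  ],
)

```text
time_s: 22.5
eef_pos: [0.4394, -0.0539, 0.0886]
eef_rot: [0.707, 0.707, -0.01, -0.006]
ft_force: [0.2, 0.6, -0.8]
gripper_width: 0.0855
```

```bash
python3 -c "
from h import *
from station import arm
s=arm.get_state(); print(s['eef_rot'],s['qpos'])
plan(441,-55,15,-5)"
```

```text
[ 0.70690916  0.70720152 -0.0104386  -0.00604018] [ 0.35955902  0.794833   -0.56414029  2.18704647  1.00459339  0.47507724
 -1.01723434]
slide [-0.06  0.33  7.35] spin 0.088 | alt -3.054 tooly now 0.0 j7 -1.02 t 22.5
```

move_arm(
  rows=[
    {"slide":[0,0.3,2],"spin":0},
    {"slide":[0,0.3,4],"spin":0},
    {"slide":[0,0.3,5.5],"spin":0},
    {"slide":[0,0.3,6.6],"spin":0},
    {"slide":[0,0.3,7.3],"spin":0},
    {"slide":[0,0.3,7.3],"spin":0},
    {"slide":[0,0.3,7.3],"spin":0},
  ],
)

```text
time_s: 23.38
eef_pos: [0.4422, -0.0551, 0.0173]
eef_rot: [0.707, 0.707, -0.009, -0.004]
ft_force: [-0.2, -0.6, -0.0]
gripper_width: 0.0852
```

move_arm(
  rows=[
    {"slide":[0,0,0],"spin":0},
    {"slide":[0,0,0],"spin":0},
    {"slide":[0,0,0],"spin":0},
    {"slide":[0,0,0],"spin":0},
    {"slide":[0,0,0],"spin":0},
    {"slide":[0,0,0],"spin":0},
    {"slide":[0,0,0],"spin":0},
  ],
  claw=1,
)

```text
time_s: 24.25
eef_pos: [0.4418, -0.0555, 0.0172]
eef_rot: [0.708, 0.707, -0.009, -0.004]
ft_force: [-0.5, -0.2, 5.4]
gripper_width: 0.0225
```

```bash
python3 -c "
from h import *
from station import arm
s=arm.get_state(); print(s['eef_rot'],s['qpos'])
plan(609.5,-55,90,-4)"
```

```text
[ 0.7075194   0.70661754 -0.00942546 -0.00437245] [ 0.22943214  0.91706028 -0.34753561  2.20839057  1.34510013  0.28861368
 -1.32992593]
slide [ 1.000e-02  1.662e+01 -7.600e+00] spin 0.068 | alt -3.073 tooly now -0.1 j7 -1.33 t 24.25
```

move_arm(
  rows=[
    {"slide":[0,0,-2],"spin":0},
    {"slide":[0,0,-4.5],"spin":0},
    {"slide":[0,1,-7],"spin":0},
    {"slide":[0,4,-7.5],"spin":0},
    {"slide":[0,8,-7.5],"spin":0},
    {"slide":[0,12,-7.5],"spin":0},
    {"slide":[0,15,-7.5],"spin":0},
    {"slide":[0,16.6,-7.5],"spin":0},
    {"slide":[0,16.6,-7.5],"spin":0},
    {"slide":[0,16.6,-7.5],"spin":0},
  ],
)

```text
time_s: 25.5
eef_pos: [0.6078, -0.0552, 0.0882]
eef_rot: [0.707, 0.707, -0.01, -0.005]
ft_force: [-0.7, 1.2, -0.5]
gripper_width: 0.0225
```

```bash
python3 look.py w9; python3 -c "
from h import *
from station import arm
s=arm.get_state(); print(s['gripper_width'],s['eef_rot'])
plan(609.5,-55,21,-4)"
```

```text
0.02288826655724412 [ 0.70733876  0.70678169 -0.01028305 -0.00507847]
slide [0.08 0.31 6.73] spin 0.069 | alt -3.073 tooly now -0.0 j7 -0.66 t 25.55
```

View pics/w9.png

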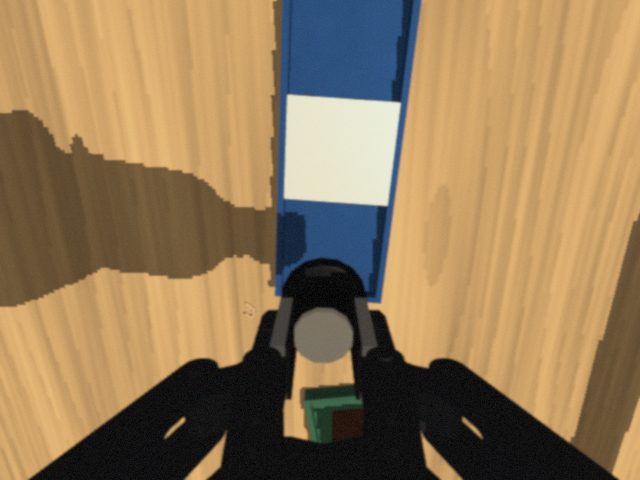

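Foot 1 held upright. White block corners are (287,95), (400,102), (388,206), (284,199); tray near-end corners (277,295), (381,301).

Run:
```python
from h import *
i=dict(np.load("pics/w9.npz"))
w=px2w(i,[[287,95],[400,102],[388,206],[284,199],[277,295],[381,301]],.012)*1000
print(np.round(w[:,:2]).tolist(), "tray c",w[:4].mean(0).round(1), "well-", (w[[2,3,4,5]].mean(0)).round(1))
print("cap",np.round(px2w(i,[[323,335]],.088-.017+.036)*1000))
```

```text
[[587.0, 36.0], [648.0, 33.0], [645.0, -26.0], [583.0, -22.0], [576.0, -86.0], [644.0, -90.0]] tray c [615.9   5.4  12. ] well- [612.1 -55.7  12. ]
cap [[608. -52. 107.]]
```

move_arm(
  rows=[
    {"slide":[-0.1,0.4,2],"spin":0},
    {"slide":[-0.1,0.4,4],"spin":0},
    {"slide":[-0.1,0.4,5.5],"spin":0},
    {"slide":[-0.1,0.4,6.3],"spin":0},
    {"slide":[-0.1,0.4,6.6],"spin":0},
    {"slide":[-0.1,0.4,6.7],"spin":0},
    {"slide":[-0.1,0.4,6.8],"spin":0},
    {"slide":[-0.1,0.4,6.8],"spin":0},
  ],
)

```text
time_s: 26.55
eef_pos: [0.6123, -0.0565, 0.0214]
eef_rot: [0.708, 0.707, -0.009, -0.004]
ft_force: [-1.2, -0.5, 3.0]
gripper_width: 0.0224
```

move_arm(
  rows=[
    {"slide":[0,0,0],"spin":0},
    {"slide":[0,0,0],"spin":0},
    {"slide":[0,0,0],"spin":0},
    {"slide":[0,0,-3],"spin":0},
    {"slide":[0,0,-8],"spin":0},
    {"slide":[0,0,-13],"spin":0},
    {"slide":[0,0,-13],"spin":0},
    {"slide":[0,0,-13],"spin":0},
  ],
  claw=0,
)

```text
time_s: 27.55
eef_pos: [0.6139, -0.0561, 0.1501]
eef_rot: [0.708, 0.707, -0.01, -0.005]
ft_force: [-0.2, 0.2, -0.4]
gripper_width: 0.0854
```

```bash
python3 -c "
from h import *
from station import arm
s=arm.get_state(); print(s['gripper_width'],s['eef_rot'])
plan(450,-304,90,0)"
```

```text
0.08536351525190722 [ 0.70759664  0.70653017 -0.01003055 -0.00463648]
slide [-24.76 -16.22   6.54] spin -0.002 | alt 3.14 tooly now -0.1 j7 -0.6 t 27.55
```

move_arm(
  rows=[
    {"slide":[-5,-3.3,0],"spin":0},
    {"slide":[-10,-6.6,0],"spin":0},
    {"slide":[-15,-9.8,0],"spin":0},
    {"slide":[-20,-13.1,0],"spin":0},
    {"slide":[-24.8,-16.2,0],"spin":0},
    {"slide":[-24.8,-16.2,0],"spin":0},
    {"slide":[-24.8,-16.2,2],"spin":0},
    {"slide":[-24.8,-16.2,4],"spin":0},
    {"slide":[-24.8,-16.2,6],"spin":0},
    {"slide":[-24.8,-16.2,6],"spin":0},
    {"slide":[-24.8,-16.2,6],"spin":0},
  ],
)

```text
time_s: 28.92
eef_pos: [0.4514, -0.3035, 0.0957]
eef_rot: [0.707, 0.707, -0.009, -0.005]
ft_force: [-0.5, -0.3, 0.6]
gripper_width: 0.0856
```

```bash
python3 -c "
from h import *
from station import arm
s=arm.get_state(); print(s['eef_rot'],s['qpos'])
plan(450,-304,16,0)"
```

```text
[ 0.70730457  0.70683378 -0.00925112 -0.00454581] [ 0.88867167  0.87595815 -0.67935135  1.89440223  0.85859177  0.7122759
 -0.31753104]
slide [0.   0.01 7.97] spin -0.001 | alt 3.141 tooly now -0.0 j7 -0.32 t 28.925
```

move_arm(
  rows=[
    {"slide":[0,0,2],"spin":0},
    {"slide":[0,0,4],"spin":0},
    {"slide":[0,0,6],"spin":0},
    {"slide":[0,0,7.3],"spin":0},
    {"slide":[0,0,8],"spin":0},
    {"slide":[0,0,8],"spin":0},
    {"slide":[0,0,8],"spin":0},
  ],
)

```text
time_s: 29.8
eef_pos: [0.4498, -0.3046, 0.0161]
eef_rot: [0.708, 0.707, -0.009, -0.004]
ft_force: [-0.2, -0.1, -0.5]
gripper_width: 0.0853
```

move_arm(
  rows=[
    {"slide":[0,0,0],"spin":0},
    {"slide":[0,0,0],"spin":0},
    {"slide":[0,0,0],"spin":0},
    {"slide":[0,0,0],"spin":0},
    {"slide":[0,0,0],"spin":0},
    {"slide":[0,0,0],"spin":0},
    {"slide":[0,0,0],"spin":0},
  ],
  claw=1,
)

```text
time_s: 30.68
eef_pos: [0.4494, -0.3045, 0.0159]
eef_rot: [0.708, 0.707, -0.009, -0.004]
ft_force: [-0.7, -0.4, 5.7]
gripper_width: 0.0223
```

```bash
python3 -c "
from h import *
from station import arm
s=arm.get_state(); print(s['eef_rot'],s['qpos'])
plan(619.5,65,110,0)"
```

```text
[ 0.70752305  0.70661265 -0.00949908 -0.00441209] [ 0.82506135  0.990792   -0.55868302  1.92000003  1.01610754  0.56805264
 -0.4502777 ]
slide [ 36.9   16.77 -10.01] spin -0.001 | alt 3.14 tooly now -0.1 j7 -0.45 t 30.675
```

move_arm(
  rows=[
    {"slide":[0,0,-3],"spin":0},
    {"slide":[0,0,-7],"spin":0},
    {"slide":[2,1,-10],"spin":0},
    {"slide":[6,2.7,-10],"spin":0},
    {"slide":[11,5,-10],"spin":0},
    {"slide":[16,7.3,-10],"spin":0},
    {"slide":[21,9.5,-10],"spin":0},
    {"slide":[26,11.8,-10],"spin":0},
    {"slide":[31,14.1,-10],"spin":0},
    {"slide":[35,15.9,-10],"spin":0},
    {"slide":[36.9,16.8,-10],"spin":0},
    {"slide":[36.9,16.8,-10],"spin":0},
    {"slide":[36.9,16.8,-10],"spin":0},
    {"slide":[36.9,16.8,-10],"spin":0},
  ],
)

```text
time_s: 32.42
eef_pos: [0.6194, 0.0622, 0.1094]
eef_rot: [0.709, 0.706, -0.01, -0.004]
ft_force: [-0.1, 0.5, -1.0]
gripper_width: 0.0224
```

```bash
python3 look.py w10; python3 -c "
from h import *
from station import arm
s=arm.get_state(); print(s['gripper_width'],s['eef_rot'])
plan(619.5,65,20,0)"
```

```text
0.022666783646327716 [ 0.70840121  0.70572361 -0.010186   -0.00426085]
slide [0.31 0.18 8.95] spin -0.004 | alt 3.138 tooly now -0.2 j7 -0.81 t 32.475
```

View pics/w10.png

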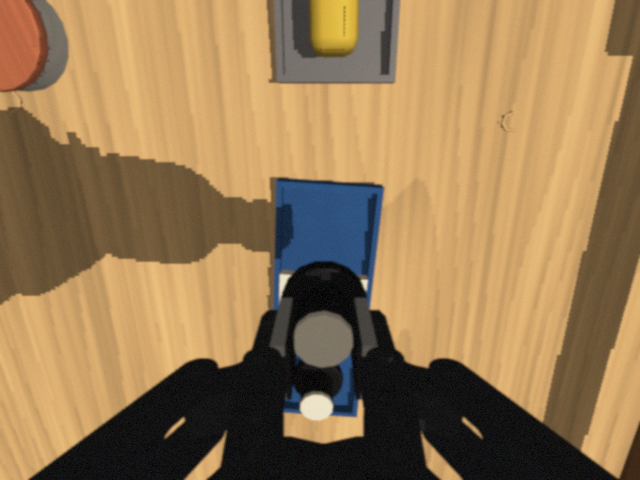

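Foot 2 held upright; the free well lies between the tray end (275,179)-(382,185) and the white block's edge (280,271)-(368,278). Foot 1 and the rasp are in place.

Run:
```python
from h import *
i=dict(np.load("pics/w10.npz"))
w=px2w(i,[[275,179],[382,185],[280,271],[368,278]],.012)*1000
print(np.round(w[:,:2]).tolist(), "well+",w.mean(0).round(1))
print("cap",np.round(px2w(i,[[323,339]],.109-.016+.036)*1000))
```

```text
[[587.0, 104.0], [656.0, 100.0], [587.0, 39.0], [649.0, 34.0]] well+ [619.6  69.2  12. ]
cap [[620.  64. 129.]]
```

move_arm(
  rows=[
    {"slide":[0.3,0.1,3],"spin":0},
    {"slide":[0.3,0.1,5.5],"spin":0},
    {"slide":[0.3,0.1,7.2],"spin":0},
    {"slide":[0.3,0.1,8.3],"spin":0},
    {"slide":[0.3,0.1,8.7],"spin":0},
    {"slide":[0.3,0.1,8.9],"spin":0},
    {"slide":[0.3,0.1,9.0],"spin":0},
    {"slide":[0.3,0.1,9.0],"spin":0},
  ],
)

```text
time_s: 33.48
eef_pos: [0.6193, 0.0674, 0.02]
eef_rot: [0.708, 0.707, -0.009, -0.004]
ft_force: [-0.6, 0.0, -0.4]
gripper_width: 0.0225
```

move_arm(
  rows=[
    {"slide":[0,0,0],"spin":0},
    {"slide":[0,0,0],"spin":0},
    {"slide":[0,0,0],"spin":0},
    {"slide":[0,0,-3],"spin":0},
    {"slide":[0,0,-8],"spin":0},
    {"slide":[0,0,-13],"spin":0},
    {"slide":[0,-10,-16],"spin":0},
    {"slide":[0,-10,-16],"spin":0},
    {"slide":[0,-10,-16],"spin":0},
  ],
  claw=0,
)

```text
time_s: 34.6
eef_pos: [0.5197, 0.0685, 0.1828]
eef_rot: [0.706, 0.708, -0.01, -0.004]
ft_force: [0.3, 0.0, 0.4]
gripper_width: 0.0855
```

Run:
```python
from station import imaging
import cv2
t=imaging.capture("top")[:,:,::-1]; s=imaging.capture("scene")[:,:,::-1]
cv2.imwrite("pics/top_end.png",t); cv2.imwrite("pics/top_endc.png",cv2.resize(t[160:310,130:530],None,fx=2,fy=2,interpolation=cv2.INTER_CUBIC))
cv2.imwrite("pics/scene_end.png",s)
```

```text
(no output)
```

View pics/top_endc.png

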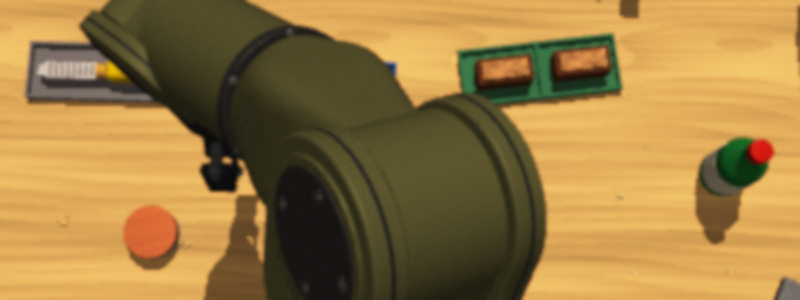

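View pics/scene_end.png

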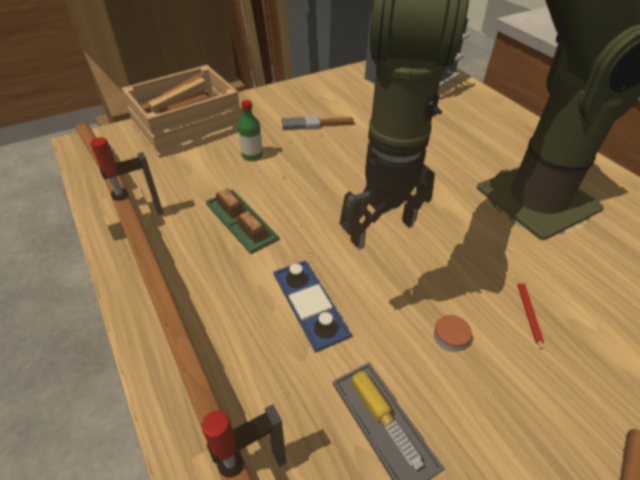

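Scene view: blocks at (229,202) and (252,225) in the green tray; foot caps at (296,268) and (326,319) in the wells; rasp lying in the grey tray. The tin at (453,333) and the bottle at (250,133) have not moved. One numeric check before handing in.

Run:
```python
from h import *
from station import imaging, arm
i=imaging.camera_info("scene")
print("caps",np.round(px2w(i,[[296,268],[326,319]],.040)*1000)[:,:2].tolist())
print("corks",np.round(px2w(i,[[229,201],[252,223]],.038)*1000)[:,:2].tolist())
print("rasp tip, ferrule",np.round(px2w(i,[[419,464],[385,418]],.0195)*1000)[:,:2].tolist())
arm.sign_off(); print(arm.get_state()["time_s"])
```

```text
caps [[610.0, -55.0], [619.0, 71.0]]
corks [[648.0, -295.0], [632.0, -208.0]]
rasp tip, ferrule [[620.0, 331.0], [624.0, 254.0]]
the job is handed in; nothing more can be done
the job is handed in; nothing more can be done
```

I sorted all five parts into their trays and handed the job in. The last robot clock reading was 34.6 s, against the limit of 115 s.

What the last checks showed:
- **Blocks:** both are cork up in the green tray, one per bay. From the close wrist views they measured (645, −309) and (633, −218) mm, against bay centres of about (645, −308) and (632, −215).
- **Feet:** both stand upright in the blue tray's end wells, at about (610, −55) and (619, 71) mm. The well centres are about (612, −55) and (620, 66).
- **Rasp:** it lies lengthwise in the grey tray with its blade towards +y and the tip at y ≈ 331 mm. That is about 15 mm inside the end wall and 3° off the tray's axis.
- **Tin and bottle:** the tin shows no movement between the start and end pictures, and the bottle none in the scene view.

Three things disagreed or fell short:
- **Camera mismatch:** the top and wrist cameras differed by 7–10 mm in y for the tin and the left-hand block. I used the wrist views for the grasps. The final scene view, read by eye, puts the blocks 8–14 mm further towards +y than the wrist views did. The picture still shows both blocks well inside their bays.
- **Grip height and tilt:** when picking up block 2, close to the arm's inner reach, the tool stopped about 5 mm high and tilted by about 1.2°. The tilt stayed for the rest of the job but is well under the 7° limit.
- **Level not measured:** whether each part lies flat was judged from the pictures and set-down heights only.

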